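# Clear the waste and hold the tube carrier off the bench for wiping

### The arm

A 7-joint arm with a two-finger parallel gripper is mounted at the origin on the work surface. World frame = base frame: x ahead of the robot, y to its left, z up, the work surface at z = 0. Lengths are in m, angles in rad, forces in N, time in s.
With the tool pointing down it reaches from about 0.425 to 0.975 m from the base axis. Payload 16.7 kg.
Tool frame: the origin (TCP) lies at the very end of the fingers, on their centre line; the grasp point (between the pads) lies 19 mm behind it (hold_point_z is the distance from the TCP to the grasp point, in m); y points along the fingers, x is the direction in which the jaws open and shut, and the axes are right-handed (so a half turn about y gives the same grasp; the last joint's range is limited). The gripper opens to 85 mm and grips with 20 to 120 N. Pads are 22 mm wide; open, the fingers measure 114 mm over their backs; the gripper's body (76 mm by 85 mm) begins 54 mm behind the grasp point. The pads swing forward as they close: fully open they stand 13 mm farther back than shut.
Start: joints at [-1.329, 0.426, 0.074, 1.606, -0.034, 1.111, -0.067], TCP at [0.257, 0.624, 0.231] pointing down, gripper open.
Joint ranges: [-2.85, 2.85], [-0.5, 2.14], [-1.23, 1.37], [0.21, 2.46], [-1.02, 4.16], [0.16, 2.05], [-2.73, 2.73]. Speed limits (rad/s): [1.89, 1.89, 2.39, 2.39, 3.01, 3.01, 3.01].

### API

Orientations are given as [roll, pitch, yaw] about the fixed x, y, z axes, in that order (R = Rz(yaw) Ry(pitch) Rx(roll)).
In Python, from cell import * gives the robot as it stands.
- The arm moves only by the shell command python3 -m handwheel 'ROWS' [OPENING] [FORCE]. ROWS is a JSON object of lists of equal length, an entry for each row: "offset": the shift along the tool's x, y, z normalised to -1 to 1, where 1 is 80 mm, a list of three; "spin": the turn about the tool's y normalised to -1 to 1, where 1 is 45 degrees. In form: {"offset": [[x, y, z], ...], "spin": [spin, ...]}. A call has 1 to 5 rows; each row is the pose to reach, as a shift and turn from the pose commanded when the call began, along the tool's axes at that moment; what a row does not reach only later rows make up. A row lasts 1/10 s, in which the tool goes at most 50 mm and 8.59 degrees, less where a joint would pass 70% of its speed; a pose out of reach is approached as far as the arm can. A call with a number of a shift or a turn outside -1 to 1 is refused whole. A call with a gripper value outside its range is refused whole. OPENING is the opening, from -1 (shut) to 1 (fully open), set as the call begins (- or left out, the last holds). The fingers move at their own pace and stop on an object; FORCE is the grip in N (left out, the last holds). Time passes only in rows, so rows that repeat a pose let the fingers close. It gives the time, the measured TCP pose, the force and the opening at its end, in the units of the state.
- state(): the state, without advancing time (a new reading comes with each control period).
- get_image(name): name is "scene" or "top" or "wrist"; returns a dict with "image" (400x640x3 uint8, red, green, blue), "K" (3x3 intrinsics, pixels), "rvec" (rotation vector, rad) and "tvec" (3), from world to camera coordinates, as OpenCV has them; the wrist camera has in their place "mount" (4x4, takes a point from camera to tool coordinates, whose origin is the TCP and whose axes are the tool frame's). Camera axes: x right, y down, z forward; pixel columns grow to the right and rows downward; lengths in m; the calibration is good to about 2 mm. A picture is of the moment at which its call begins: read the wrist's pose just before it. There is no depth.
- sign_off(): hands the job in, once; it reports no verdict.
The state is a dict: "time": time; "q": joint angles; "joint_vel": joint speeds; "tau": joint torques, N m; "tool_pos": TCP position; "tool_rot": TCP orientation; "force": force on the tool from outside, world axes, zero at the start; "wrist_torque": the same for the moment, N m; "grip_width": finger opening in m.
Only numpy, scipy, OpenCV 4.12 (cv2) and the standard library are available. Lean on these libraries where they do the work, as an engineer would, in place of code of your own. Each camera call takes 0.05 s, during which the arm holds its last target. There are 200 camera calls.

### The job

I want to wipe this patch of the lab bench: first put both crumpled paper balls (one in the empty end of the tube carrier, one on the bench in front of it) into the open square waste bin, leaving the carrier standing meanwhile. Then take the carrier by its handle, lift it until its underside is about 10 cm above the bench, and finish while still holding it there, over its old place, level and steady, carried by your gripper alone, with its three tubes in their places. Never tip the carrier, and leave the other things on the bench where they are.

Things in the scene. Friction and masses are not known exactly. Their poses are not given: they have to be found in the camera images.
- carrier: tube carrier: loose black tray 230 x 130 mm, rim 10 mm high, floor 4 mm thick, 0.4 kg. At its -x end a block (x -106 to -50 mm, 46 mm high) holds three capped tubes; its +x end is empty but for a paper ball; an aluminium arch handle stands over the middle. Origin: centre of its underside; x along its length, z up. Balances within 20 mm of the handle, towards the tubes.
- carrier_handle (a point): centre of the carrier's handle bar, 120 mm straight above the carrier's origin; axes as the carrier's. The bar runs along y, 108 mm long, 14 mm thick along x, 20 mm high, on two posts (16 x 8 mm at y = +-50 mm). Nothing else of the carrier reaches higher than 90 mm.
- tray_ball_center (a point): centre of the crumpled white paper ball in the carrier's empty end: a rigid lump 42 mm high, 38 to 50 mm across, 15 g; 55 to 85 mm from the plane of the handle arch. The handle's top is 130 mm up: straddling the ball along the carrier's y leaves most room
- bench_ball_center (a point): centre of the like paper ball that lies on the bench on the robot's side of the carrier: 42 mm high, 38 to 50 mm across, 15 g
- bin: the waste bin: fixed open-topped square grey box, 150 x 150 mm outside, 110 mm high, walls 4 mm, left or right of the carrier; origin at the centre of its underside
- rack: bystander: fixed black rack 110 x 150 x 50 mm with three red-capped tubes up to 86 mm high and no handle, on the side opposite the bin; origin at the centre of its underside
- tube_0: one of the carrier's three loose tubes, 13 mm diameter with a 17 mm cap, 82 mm tall, 15 g; stands upright in a hole of the carrier's block on the tray floor; origin at its lower end
- tube_1: one of the carrier's three loose tubes, 13 mm diameter with a 17 mm cap, 82 mm tall, 15 g; stands upright in a hole of the carrier's block on the tray floor; origin at its lower end
- tube_2: one of the carrier's three loose tubes, 13 mm diameter with a 17 mm cap, 82 mm tall, 15 g; stands upright in a hole of the carrier's block on the tray floor; origin at its lower end
- pen: bystander: marker pen, 135 mm long, 16 mm thick, lying near the paper ball on the bench; origin at its middle on the bench
- bottle: bystander: white round bottle 60 mm diameter, 130 mm high; origin at the centre of its underside
- scanner: bystander: hand scanner on its foot, 100 x 70 mm, 170 mm high; origin at the centre of its underside
Things that resemble listed ones, but are neither listed nor needed, are in the scene too. Leave any orange or purple look-alike of the part that bears tray_ball_center alone.

How it is judged:
By the outcome, as a careful person would: the job done as asked, in the order asked, and still so for the second after the job is handed in, while the arm keeps its last pose, push and grip.
It also fails if it takes over 67 s, if anything falls off the work surface, if the arm or the gripper's body presses on something with over 40 N, if the wrist force passes 120 N, or if a joint passes its speed limit or range.

## Working session

There is one attempt and no reset: what is moved stays moved. The work goes in short steps, Python scripts to look and compute and a shell command to move; the robot and the scene stay as the last step left them, time stands still between calls to the robot, and variables do not carry over. Pictures are saved under pics/ and viewed, about 8 in all and at most 12, crops included, and the job is handed in when it is done.

```bash
mkdir -p pics
cat > h.py <<'E'
from cell import *
import numpy as np, cv2
from scipy.spatial.transform import Rotation as R
def snap(name,fn):
    s=state(); d=get_image(name); cv2.imwrite('pics/'+fn,d['image'][:,:,::-1])
    np.savez('pics/'+fn[:-4]+'.npz',**{k:v for k,v in d.items()},tp=s['tool_pos'],tr=s['tool_rot']); return s,d
def ray(fn,uv,z):
    d=np.load('pics/'+fn+'.npz'); K=d['K']; r=np.linalg.solve(K,[uv[0],uv[1],1.])
    if 'mount' in d:
        M=d['mount']; Rt=R.from_euler('xyz',d['tr']).as_matrix(); Rc=Rt@M[:3,:3]; o=Rt@M[:3,3]+d['tp']
    else:
        Rw=cv2.Rodrigues(d['rvec'])[0]; Rc=Rw.T; o=-Rc@d['tvec'].ravel()
    v=Rc@r; return o+v*(z-o[2])/v[2]
def cmd(p,yaw=None):
    "offset units from current pose to TCP p"
    s=state(); Rt=R.from_euler('xyz',s['tool_rot']).as_matrix()
    print('off',np.round(Rt.T@(np.array(p)-s['tool_pos'])/0.08,3),'tcp',np.round(s['tool_pos'],4),'xax',np.round(Rt[:,0],3),'yax',np.round(Rt[:,1],3),'z',np.round(Rt[:,2],3))
E
python3 - <<'E'
from h import *
for n in('scene','top','wrist'): s,d=snap(n,n+'0.png')
print({k:np.round(v,3).tolist() for k,v in s.items()}); cmd([0.5,0,0.2])
a=np.vstack([cv2.imread('pics/scene0.png'),cv2.imread('pics/top0.png')]);
E
```

```text
{'time': 0.1, 'q': [-1.329, 0.427, 0.074, 1.607, -0.034, 1.111, -0.067], 'joint_vel': [-0.0, -0.003, 0.001, -0.002, 0.001, -0.002, 0.002], 'tau': [0.008, -95.152, 3.771, -46.44, 0.02, 0.006, -0.0], 'tool_pos': [0.257, 0.624, 0.231], 'tool_rot': [-1.571, 0.001, 1.18], 'force': [-0.522, 0.156, 0.343], 'wrist_torque': [0.024, -0.013, 0.01], 'grip_width': 0.085}
off [-6.052  0.391 -5.779] tcp [0.257  0.6238 0.2308] xax [ 0.381  0.925 -0.001] yax [-0.    -0.001 -1.   ] z [-0.925  0.381 -0.   ]
```

View pics/top0.png

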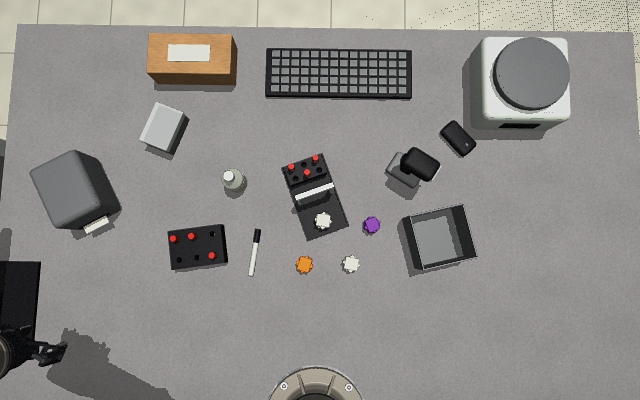

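View pics/scene0.png

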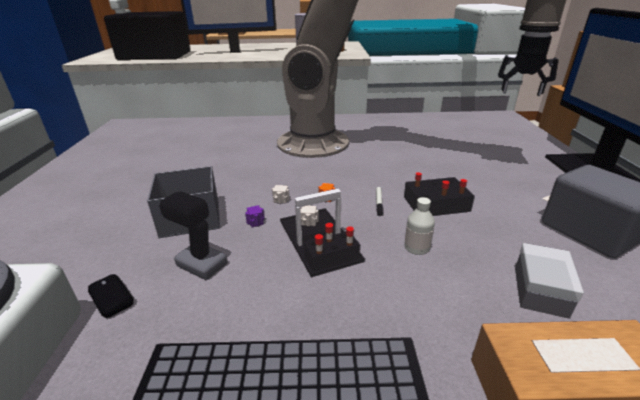

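The top view shows these things:
- White balls at (323,221), in the carrier's empty end, and at (351,264), on the bench.
- An orange look-alike at (305,265) and a purple one at (372,225).
- The carrier handle at about (315,191), the bin at (438,237), the rack at (197,247), the pen at (254,252), the bottle at (234,180) and the scanner at (413,167).

The two white balls fit the description. I'll confirm them in one crop.

Run:
```python
from h import *
im=cv2.imread('pics/top0.png'); c=cv2.resize(im[140:290,220:420],None,fx=4,fy=4,interpolation=cv2.INTER_CUBIC); cv2.imwrite('pics/crop.png',c)
m=((im.min(2)>170)*255).astype(np.uint8); n,l,st,ce=cv2.connectedComponentsWithStats(m)
for i in range(1,n):
    if st[i,4]>30 and 140<ce[i][1]<300 and 200<ce[i][0]<480: print(st[i],ce[i].round(1), ray('top0',ce[i],.03).round(3), ray('top0',ce[i],.13).round(3))
for nm,p,z in [('binrim',q,.11) for q in [(401,218),(465,205),(476,258),(412,273)]]+[('rack',(197,247),.05),('purple',(372,225),.02),('orange',(305,265),.02),('pen',(258,231),.01),('pen',(251,275),.01),('scan',(420,163),.17),('bottle',(228,174),.13)]: print(nm,ray('top0',p,z).round(3))
```

```text
[223 171  10  10  77] [227.9 175.3] [0.678 0.264 0.03 ] [0.662 0.242 0.13 ]
[295 182  39  18 190] [314.  190.7] [0.638 0.013 0.03 ] [0.625 0.012 0.13 ]
[316 212  15  17 162] [322.9 219.9] [ 0.554 -0.014  0.03 ] [ 0.548 -0.013  0.13 ]
[249 243   9  33 131] [252.8 258.5] [0.44  0.183 0.03 ] [0.443 0.168 0.13 ]
[343 255  17  17 170] [351.  263.2] [ 0.433 -0.096  0.03 ] [ 0.437 -0.088  0.13 ]
binrim [ 0.558 -0.222  0.11 ]
binrim [ 0.596 -0.394  0.11 ]
binrim [ 0.456 -0.42   0.11 ]
binrim [ 0.413 -0.251  0.11 ]
rack [0.47  0.338 0.05 ]
purple [ 0.543 -0.156  0.02 ]
orange [0.425 0.035 0.02 ]
pen [0.519 0.174 0.01 ]
pen [0.393 0.19  0.01 ]
scan [ 0.697 -0.26   0.17 ]
bottle [0.666 0.242 0.13 ]
```

View pics/crop.png

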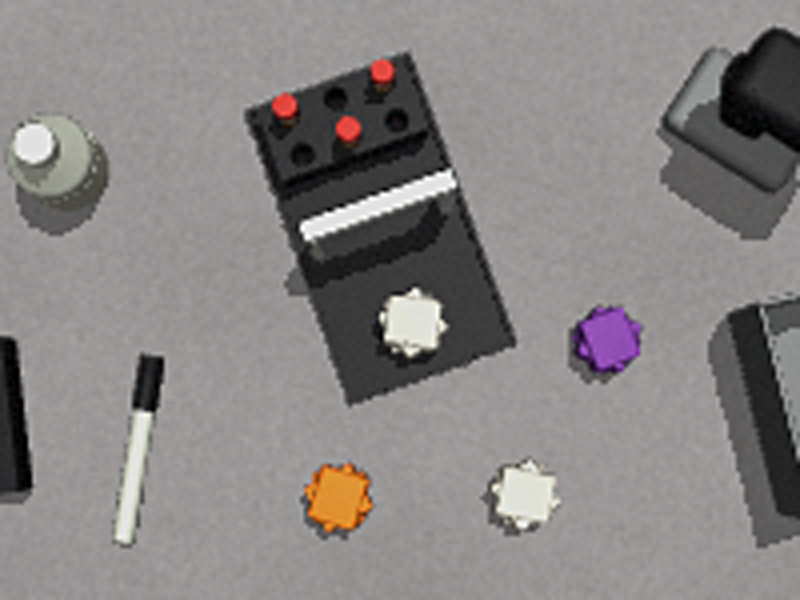

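Confirmed: the two white balls fit, and the orange and purple ones are to be left alone. The carrier's x axis is at about 198.6° and the bin centre is about (0.506, -0.322). I'll move above the bench ball first, swinging outward to stay within reach.

```bash
python3 -m handwheel '{"offset":[[-0.5,0,-0.5],[-0.99,0,-0.99],[-0.99,0,-0.99]],"spin":[0,0,0]}' 1 30
python3 -m handwheel '{"offset":[[-0.5,0,-0.5],[-0.99,0,-0.99],[-0.99,0,-0.99]],"spin":[0,0,0]}'
python3 -m handwheel '{"offset":[[-0.5,0,-0.5],[-0.99,0,-0.99],[-0.99,0,-0.99]],"spin":[0,0,0]}'
python3 -m handwheel '{"offset":[[-0.5,0,-0.5],[-0.99,0,-0.99],[-0.99,0,-0.99]],"spin":[0,0,0]}'
python3 -m handwheel '{"offset":[[-0.5,0,-0.5],[-0.99,0,-0.99],[-0.99,0,-0.99]],"spin":[0,0,0]}'
python3 -m handwheel '{"offset":[[-0.5,0,-0.1],[-0.85,0,-0.17]],"spin":[0,0]}'
python3 -m handwheel '{"offset":[[-0.5,0,-0.1],[-0.85,0,-0.17]],"spin":[0,0]}'
python3 -m handwheel '{"offset":[[-0.5,0,-0.1],[-0.85,0,-0.17],[-0.85,0,-0.17],[-0.85,0,-0.17]],"spin":[0,0,0,0]}'
python3 - <<'E'
from h import *
s,d=snap('wrist','w1.png'); cmd([.433,-.096,.1]); print(d['K'],d['mount'].round(3),s['q'])
E
```

```text
time: 0.45
tool_pos: [0.3031, 0.5158, 0.2313]
tool_rot: [-1.572, 0.001, 1.175]
force: [-0.4, 0.4, -0.6]
grip_width: 0.0853
time: 0.75
tool_pos: [0.3456, 0.4123, 0.2314]
tool_rot: [-1.572, 0.001, 1.175]
force: [-1.1, 0.5, -0.2]
grip_width: 0.0855
time: 1.05
tool_pos: [0.3881, 0.3092, 0.2314]
tool_rot: [-1.571, 0.001, 1.175]
force: [0.4, 1.1, -0.8]
grip_width: 0.0853
time: 1.35
tool_pos: [0.4308, 0.206, 0.2315]
tool_rot: [-1.571, 0.0, 1.175]
force: [-1.0, 1.1, -0.2]
grip_width: 0.0856
time: 1.65
tool_pos: [0.4738, 0.1027, 0.2316]
tool_rot: [-1.572, 0.0, 1.175]
force: [-0.1, 1.0, 0.6]
grip_width: 0.0852
time: 1.85
tool_pos: [0.4587, 0.0375, 0.2311]
tool_rot: [-1.57, 0.001, 1.179]
force: [0.2, 0.9, -0.3]
grip_width: 0.085
time: 2.05
tool_pos: [0.4452, -0.0307, 0.2313]
tool_rot: [-1.571, 0.0, 1.179]
force: [0.8, 0.2, 0.2]
grip_width: 0.0851
time: 2.45
tool_pos: [0.4325, -0.097, 0.2314]
tool_rot: [-1.571, -0.0, 1.179]
force: [-0.3, -0.7, 0.2]
grip_width: 0.0853
off [ 0.005  1.642 -0.002] tcp [ 0.4327 -0.0964  0.2313] xax [0.381 0.925 0.   ] yax [ 0.  0. -1.] z [-0.925  0.381  0.   ]
[[356.05422159   0.         323.44746186]
 [  0.         356.05422159 197.08277021]
 [  0.           0.           1.        ]] [[ 1.     0.    -0.    -0.001]
 [ 0.    -0.322  0.947 -0.143]
 [ 0.    -0.947 -0.322  0.083]
 [ 0.     0.     0.     1.   ]] [-0.47988692  0.02133748  0.57296868  2.12655144 -0.01396414  0.99703779
  1.27958474]
```

View pics/w1.png

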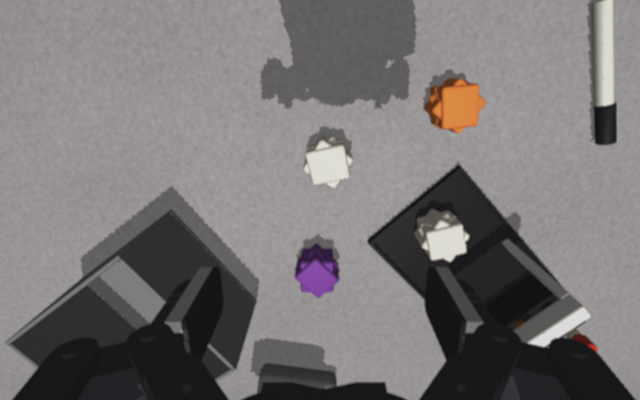

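The wrist view shows the bench ball at (328,165), purple at (317,270), orange at (457,105) and the tray ball at (444,238). I'll cross-check these against the top view.

Run:
```python
from h import *
im=cv2.imread('pics/w1.png'); m=((im.min(2)>150)*255).astype(np.uint8); m[:, 580:]=0
n,l,st,ce=cv2.connectedComponentsWithStats(m)
for i in range(1,n):
    if st[i,4]>300: print(st[i],ce[i].round(1), [ray('w1',ce[i],z).round(3) for z in(.03,.036,.04)])
for p in [(371,241),(459,166)]: print('tray corner',ray('w1',p,.01).round(3))
for p in [(348.3/1,140+348/4)]: pass
for c in [(347,404),(517,346),(246,112),(408,53)]: print('top corner',ray('top0',(220+c[0]/4,140+c[1]/4),.01 if c[1]>300 else .046).round(3))
for c in [(303,231),(455,180)]: print('bar',ray('top0',(220+c[0]/4,140+c[1]/4),.13).round(3))
```

```text
[  158    49   390   270 29001] [333.3 177.6] [array([ 0.448, -0.094,  0.03 ]), array([ 0.447, -0.094,  0.036]), array([ 0.446, -0.094,  0.04 ])]
[549  86  27  34 322] [562.4  99.4] [array([0.46 , 0.132, 0.03 ]), array([0.458, 0.129, 0.036]), array([0.457, 0.126, 0.04 ])]
[ 527  109   53   63 1091] [554.5 139.4] [array([0.495, 0.118, 0.03 ]), array([0.492, 0.115, 0.036]), array([0.49 , 0.113, 0.04 ])]
[ 423  221   46   41 1209] [445.9 241.7] [array([ 0.56, -0.01,  0.03]), array([ 0.556, -0.011,  0.036]), array([ 0.554, -0.011,  0.04 ])]
[529 308  51  39 683] [557.3 329.4] [array([0.719, 0.079, 0.03 ]), array([0.713, 0.077, 0.036]), array([0.709, 0.075, 0.04 ])]
[337 350  31  34 335] [350.7 365.6] [array([ 0.677, -0.164,  0.03 ]), array([ 0.671, -0.162,  0.036]), array([ 0.668, -0.161,  0.04 ])]
tray corner [ 0.539 -0.084  0.01 ]
tray corner [0.492 0.031 0.01 ]
top corner [0.493 0.032 0.01 ]
top corner [ 0.538 -0.091  0.01 ]
top corner [0.7   0.108 0.046]
top corner [ 0.745 -0.008  0.046]
bar [0.605 0.06  0.13 ]
bar [ 0.641 -0.04   0.13 ]
```

```bash
python3 -m handwheel '{"offset":[[0,0.5,0],[0,1,0]],"spin":[0,0]}'
python3 -m handwheel '{"offset":[[0,0.5,0],[0,1,0]],"spin":[0,0]}'
python3 -m handwheel '{"offset":[[0,0.4,0],[0,0.8,0],[0,0.8,0]],"spin":[0,0,0]}'
python3 -m handwheel '{"offset":[[0,0,0],[0,0,0],[0,0,0],[0,0,0],[0,0,0]],"spin":[0,0,0,0,0]}' -1 25
python3 -m handwheel '{"offset":[[0,0,0],[0,0,0],[0,0,0],[0,0,0],[0,0,0]],"spin":[0,0,0,0,0]}'
```

```text
time: 2.7
tool_pos: [0.4337, -0.0958, 0.151]
tool_rot: [-1.573, -0.002, 1.182]
force: [0.4, 0.8, -0.3]
grip_width: 0.0856
time: 2.9
tool_pos: [0.4328, -0.0958, 0.0698]
tool_rot: [-1.571, 0.0, 1.182]
force: [1.6, 0.3, 0.4]
grip_width: 0.086
time: 3.2
tool_pos: [0.4305, -0.0959, 0.0043]
tool_rot: [-1.565, 0.002, 1.181]
force: [0.3, 0.2, 1.1]
grip_width: 0.0854
time: 3.7
tool_pos: [0.4336, -0.0968, 0.009]
tool_rot: [-1.573, -0.002, 1.18]
force: [-2.2, 1.0, 11.2]
grip_width: 0.0499
time: 4.2
tool_pos: [0.4336, -0.0968, 0.009]
tool_rot: [-1.573, -0.002, 1.18]
force: [-2.0, 0.8, 11.2]
grip_width: 0.0494
```

```bash
python3 -m handwheel '{"offset":[[0,-0.4,0],[0,-1,0]],"spin":[0,0]}'
python3 -m handwheel '{"offset":[[0,-0.5,0],[0,-1,0]],"spin":[0,0]}'
python3 -m handwheel '{"offset":[[-0.4,-0.2,-0.32],[-0.76,-0.3,-0.64]],"spin":[0,0]}'
python3 -m handwheel '{"offset":[[-0.4,0,-0.32],[-0.76,0,-0.64]],"spin":[0,0]}'
python3 -m handwheel '{"offset":[[-0.4,0,-0.32],[-0.75,0,-0.64],[-0.75,0,-0.64],[-0.75,0,-0.64]],"spin":[0,0,0,0]}'
python3 - <<'E'
from h import *
s,d=snap('wrist','w2.png'); cmd([.506,-.322,.11])
E
```

```text
time: 4.4
tool_pos: [0.4314, -0.0971, 0.088]
tool_rot: [-1.569, 0.001, 1.18]
force: [1.2, 1.8, 1.3]
grip_width: 0.0492
time: 4.6
tool_pos: [0.4323, -0.0972, 0.1701]
tool_rot: [-1.572, -0.001, 1.18]
force: [1.3, 1.9, 0.8]
grip_width: 0.0496
time: 4.8
tool_pos: [0.4581, -0.1728, 0.1951]
tool_rot: [-1.576, -0.004, 1.183]
force: [1.7, 0.4, -0.2]
grip_width: 0.0494
time: 5.0
tool_pos: [0.4815, -0.2499, 0.1933]
tool_rot: [-1.574, -0.002, 1.181]
force: [0.2, 0.8, -0.6]
grip_width: 0.0494
time: 5.4
tool_pos: [0.505, -0.3241, 0.1922]
tool_rot: [-1.572, 0.0, 1.178]
force: [-0.8, 0.6, 0.1]
grip_width: 0.0497
off [ 0.017  1.027 -0.005] tcp [ 0.5051 -0.3231  0.1921] xax [0.381 0.924 0.   ] yax [ 0.001  0.    -1.   ] z [-0.924  0.381 -0.001]
```

View pics/w2.png

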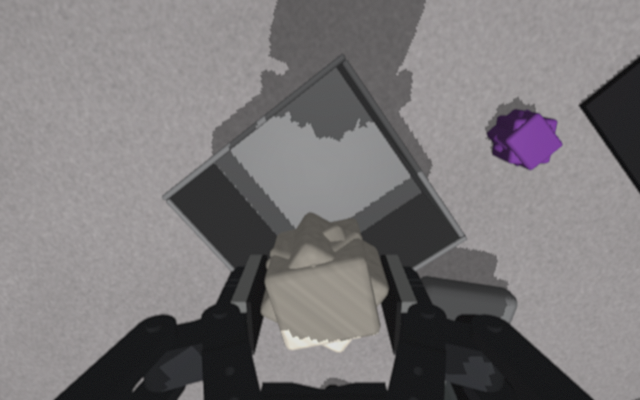

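The ball is held over the bin. Visible rim corners are at (343,57), (165,196) and (464,237); I'll check the centre from them.

Run:
```python
from h import *
a,b,c=[ray('w2',p,.11) for p in[(343,57),(165,196),(464,237)]]
print(a,b,c,(b+c)/2,np.linalg.norm(a-b),np.linalg.norm(a-c)); cmd((b+c)/2)
```

```text
[ 0.42231876 -0.27907595  0.11      ] [ 0.45743142 -0.4207687   0.11      ] [ 0.56311289 -0.24395588  0.11      ] [ 0.51027216 -0.33236229  0.11      ] 0.14597854859570325 0.14510826479666575
off [-0.083  1.027 -0.104] tcp [ 0.5051 -0.3231  0.1921] xax [0.381 0.924 0.   ] yax [ 0.001  0.    -1.   ] z [-0.924  0.381 -0.001]
```

```bash
python3 -m handwheel '{"offset":[[-0.1,0.5,-0.1],[-0.1,1,-0.1],[-0.1,1,-0.1]],"spin":[0,0,0]}'
python3 -m handwheel '{"offset":[[0,0,0],[0,0,0],[0,0,0],[0,0,0]],"spin":[0,0,0,0]}' 1
python3 -m handwheel '{"offset":[[0,-0.5,0],[0,-1,0],[0,-1,0]],"spin":[0,0,0]}'
python3 - <<'E'
from h import *
im=snap('top','t2.png')[1]['image'][:,:,::-1]
cv2.imwrite('pics/t2c.png',cv2.resize(im[150:290,270:500],None,fx=3,fy=3)); s=state(); print(s['q']); cmd([.553,-.013,.25])
E
```

```text
time: 5.75
tool_pos: [0.5077, -0.331, 0.1081]
tool_rot: [-1.565, -0.001, 1.182]
force: [-1.2, 0.4, 0.3]
grip_width: 0.0496
time: 6.15
tool_pos: [0.5102, -0.3341, 0.1127]
tool_rot: [-1.573, -0.0, 1.18]
force: [-0.2, 0.0, 0.2]
grip_width: 0.0854
time: 6.45
tool_pos: [0.5114, -0.3357, 0.1968]
tool_rot: [-1.578, -0.0, 1.179]
force: [1.4, -0.4, -0.0]
grip_width: 0.0853
[-0.0564981   0.4252737   0.69750873  1.82629564 -0.32193224  1.0004888
  1.95236001]
off [ 3.92  -0.699  1.041] tcp [ 0.5108 -0.3347  0.1944] xax [0.381 0.925 0.   ] yax [ 0.005 -0.002 -1.   ] z [-0.925  0.381 -0.005]
```

View pics/t2c.png

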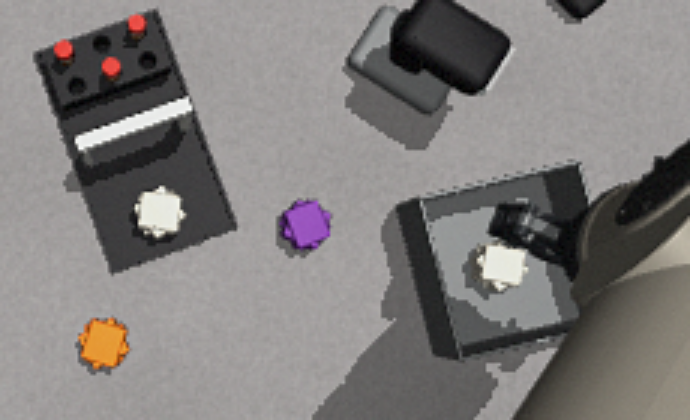

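The ball is in the bin. Next is the tray ball: translate first, then spin so the jaws lie along the carrier's y with the camera on the side away from the handle.

```bash
python3 -m handwheel '{"offset":[[0.5,0,0.13],[0.98,0,0.26]],"spin":[0,0]}'
python3 -m handwheel '{"offset":[[0.5,0,0.13],[0.98,0,0.26]],"spin":[0,0]}'
python3 -m handwheel '{"offset":[[0.5,0,0.13],[0.98,0,0.26]],"spin":[0,0]}'
python3 -m handwheel '{"offset":[[0.5,0,0.13],[0.98,0,0.26],[0.98,0,0.26]],"spin":[0,0,0]}'
python3 -m handwheel '{"offset":[[0,0,0],[0,0,0],[0,0,0],[0,0,0],[0,0,0]],"spin":[-0.19,-0.38,-0.57,-0.76,-0.94]}'
python3 -m handwheel '{"offset":[[0,0,0],[0,0,0]],"spin":[0,0]}'
python3 - <<'E'
from h import *
s,d=snap('wrist','w3.png'); cmd([.553,-.013,.01]); print(s['q'])
E
```

```text
time: 6.7
tool_pos: [0.5197, -0.2531, 0.1911]
tool_rot: [-1.571, 0.0, 1.178]
force: [1.4, 0.3, 0.0]
grip_width: 0.0854
time: 6.9
tool_pos: [0.5306, -0.1713, 0.191]
tool_rot: [-1.57, -0.0, 1.18]
force: [1.1, -0.5, -0.0]
grip_width: 0.0851
time: 7.1
tool_pos: [0.5412, -0.0908, 0.1911]
tool_rot: [-1.57, -0.0, 1.18]
force: [1.2, -0.8, 0.2]
grip_width: 0.0854
time: 7.4
tool_pos: [0.5524, -0.0064, 0.1907]
tool_rot: [-1.569, -0.001, 1.187]
force: [0.4, -0.3, 0.1]
grip_width: 0.0855
time: 7.9
tool_pos: [0.5517, -0.0127, 0.191]
tool_rot: [-1.57, -0.0, 1.924]
force: [-0.7, -0.1, -0.4]
grip_width: 0.0852
time: 8.1
tool_pos: [0.5519, -0.0127, 0.1911]
tool_rot: [-1.57, -0.0, 1.913]
force: [-0.7, -0.9, 0.5]
grip_width: 0.0853
off [-0.009  2.265 -0.011] tcp [ 0.552  -0.0126  0.1912] xax [-0.336  0.942  0.   ] yax [-0. -0. -1.] z [-0.942 -0.336  0.   ]
[-0.50684819  0.29048344  0.49818914  1.94759364 -0.16980832  0.94449222
  1.98711672]
```

View pics/w3.png

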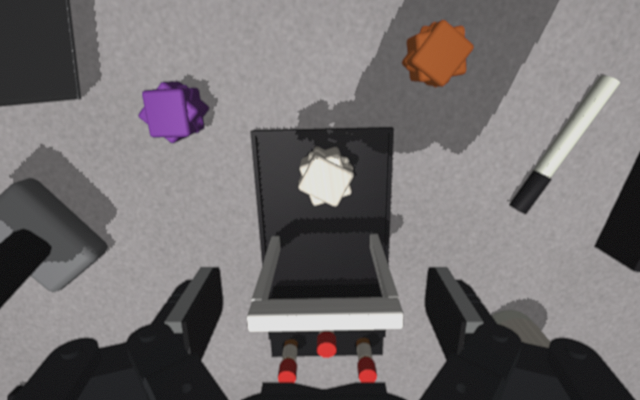

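The tray ball is at (326,180) and the handle bar spans (248,318) to (403,315). The tool is square to the carrier.

Run:
```python
from h import *
im=cv2.imread('pics/w3.png'); m=np.zeros(im.shape[:2],np.uint8); r=im[140:215,280:380]; m[140:215,280:380]=(r.min(2)>110)*255
ys,xs=np.nonzero(m); c=[(xs.min()+xs.max())/2,(ys.min()+ys.max())/2]; print(c,xs.min(),xs.max(),ys.min(),ys.max())
for z in(.025,.035,.046): print(ray('w3',c,z).round(4))
cmd(ray('w3',c,.035)*[1,1,0]+[0,0,.016])
for p in [(248,308),(403,308),(248,325),(403,325)]: print(p,ray('w3',p,.13).round(4))
```

```text
[np.float64(325.0), np.float64(179.5)] 298 352 153 206
[ 0.5559 -0.0109  0.025 ]
[ 0.5532 -0.0119  0.035 ]
[ 0.5503 -0.013   0.046 ]
off [ 0.003  2.19  -0.019] tcp [ 0.552  -0.0126  0.1912] xax [-0.336  0.942  0.   ] yax [-0. -0. -1.] z [-0.942 -0.336  0.   ]
(248, 308) [ 0.6307 -0.04    0.13  ]
(403, 308) [0.5953 0.059  0.13  ]
(248, 325) [ 0.6441 -0.0363  0.13  ]
(403, 325) [0.608  0.0646 0.13  ]
```

```bash
python3 -m handwheel '{"offset":[[0,0.5,-0.02],[0,1,-0.02]],"spin":[0,0]}'
python3 -m handwheel '{"offset":[[0,0.4,0],[0,0.7,0],[0,0.9,0],[0,0.9,0]],"spin":[0,0,0,0]}'
python3 -m handwheel '{"offset":[[0,0.15,0],[0,0.28,0],[0,0.28,0]],"spin":[0,0,0]}'
python3 -m handwheel '{"offset":[[0,0,0],[0,0,0],[0,0,0],[0,0,0],[0,0,0]],"spin":[0,0,0,0,0]}' -1 25
```

```text
time: 8.35
tool_pos: [0.5546, -0.0115, 0.1111]
tool_rot: [-1.574, 0.001, 1.915]
force: [0.7, 1.1, -1.2]
grip_width: 0.0856
time: 8.75
tool_pos: [0.5522, -0.012, 0.0373]
tool_rot: [-1.567, -0.0, 1.916]
force: [0.0, -0.6, 1.4]
grip_width: 0.0853
time: 9.05
tool_pos: [0.5531, -0.0117, 0.016]
tool_rot: [-1.57, -0.0, 1.918]
force: [-0.5, 0.6, -0.4]
grip_width: 0.0854
time: 9.55
tool_pos: [0.5541, -0.0118, 0.0178]
tool_rot: [-1.572, 0.0, 1.918]
force: [-1.9, 0.1, 10.2]
grip_width: 0.0485
```

```bash
python3 -m handwheel '{"offset":[[0,-0.1,0],[0,-0.4,0],[0,-0.9,0]],"spin":[0,0,0]}'
python3 -m handwheel '{"offset":[[0,-0.5,0],[0,-1,0]],"spin":[0,0]}'
python3 -m handwheel '{"offset":[[0,-0.3,0],[0,-0.4,0],[0,-0.4,0],[0,-0.4,0],[0,-0.4,0]],"spin":[0.19,0.38,0.57,0.76,0.94]}'
python3 -m handwheel '{"offset":[[-0.5,0,-0.13],[-0.98,0,-0.26]],"spin":[0,0]}'
python3 -m handwheel '{"offset":[[-0.5,0,-0.13],[-0.98,0,-0.26]],"spin":[0,0]}'
python3 -m handwheel '{"offset":[[-0.5,0,-0.13],[-0.98,0,-0.26]],"spin":[0,0]}'
python3 -m handwheel '{"offset":[[-0.5,0,-0.13],[-0.98,0,-0.26],[-0.98,0,-0.26],[-0.98,0,-0.26]],"spin":[0,0,0,0]}'
python3 - <<'E'
from h import *
cmd([.510,-.333,.11])
E
```

```text
time: 9.85
tool_pos: [0.5524, -0.0119, 0.0887]
tool_rot: [-1.567, -0.0, 1.918]
force: [0.0, 0.8, 1.1]
grip_width: 0.0478
time: 10.05
tool_pos: [0.5533, -0.012, 0.1711]
tool_rot: [-1.571, 0.0, 1.918]
force: [0.6, -0.5, -0.0]
grip_width: 0.0478
time: 10.55
tool_pos: [0.5535, -0.0118, 0.2017]
tool_rot: [-1.571, -0.001, 1.174]
force: [1.3, -0.2, -0.2]
grip_width: 0.048
time: 10.75
tool_pos: [0.5429, -0.0922, 0.2015]
tool_rot: [-1.571, -0.0, 1.182]
force: [0.5, -0.2, -0.1]
grip_width: 0.0482
time: 10.95
tool_pos: [0.5318, -0.1741, 0.2017]
tool_rot: [-1.571, -0.001, 1.18]
force: [0.4, -0.2, 0.1]
grip_width: 0.048
time: 11.15
tool_pos: [0.5212, -0.2546, 0.2017]
tool_rot: [-1.571, -0.0, 1.18]
force: [0.1, 1.2, -1.2]
grip_width: 0.0479
time: 11.55
tool_pos: [0.5105, -0.3344, 0.2013]
tool_rot: [-1.571, 0.0, 1.178]
force: [1.0, 0.2, 0.1]
grip_width: 0.0479
off [0.014 1.142 0.012] tcp [ 0.5105 -0.3344  0.2013] xax [ 0.383  0.924 -0.   ] yax [ 0. -0. -1.] z [-0.924  0.383 -0.   ]
```

```bash
python3 -m handwheel '{"offset":[[0,0.5,0],[0,1,0],[0,1,0]],"spin":[0,0,0]}'
python3 -m handwheel '{"offset":[[0,0,0],[0,0,0],[0,0,0],[0,0,0]],"spin":[0,0,0,0]}' 1
python3 -m handwheel '{"offset":[[0,-0.5,0],[0,-1,0],[0,-1,0]],"spin":[0,0,0]}'
python3 -m handwheel '{"offset":[[0.5,-0.3,0.04],[0.91,-0.5,0.07]],"spin":[0,0]}'
python3 -m handwheel '{"offset":[[0.5,0,0.04],[0.91,0,0.07]],"spin":[0,0]}'
python3 -m handwheel '{"offset":[[0.5,0,0.04],[0.91,0,0.07]],"spin":[0,0]}'
python3 -m handwheel '{"offset":[[0.5,0,0.04],[0.91,0,0.07]],"spin":[0,0]}'
python3 -m handwheel '{"offset":[[0.5,0,0.04],[0.91,0,0.07],[0.91,0,0.07],[0.91,0,0.07]],"spin":[0.1,0.2,0.3,0.3]}'
python3 -m handwheel '{"offset":[[0,0,0],[0,0,0],[0,0,0],[0,0,0],[0,0,0],[0,0,0]],"spin":[0.15,0.3,0.45,0.6,0.75,0.75]}' || true
python3 - <<'E'
from h import *
cmd([.623,.012,.15])
E
```

```text
time: 11.85
tool_pos: [0.5095, -0.3304, 0.1172]
tool_rot: [-1.564, -0.001, 1.182]
force: [0.0, 0.0, 0.4]
grip_width: 0.0483
time: 12.25
tool_pos: [0.5117, -0.3336, 0.1223]
tool_rot: [-1.573, -0.0, 1.18]
force: [-0.2, -0.2, 0.4]
grip_width: 0.0857
time: 12.55
tool_pos: [0.5129, -0.3352, 0.2064]
tool_rot: [-1.578, -0.0, 1.179]
force: [-0.1, -0.6, -0.5]
grip_width: 0.0856
time: 12.75
tool_pos: [0.5338, -0.2636, 0.2425]
tool_rot: [-1.572, -0.0, 1.178]
force: [1.1, -0.1, -0.3]
grip_width: 0.0855
time: 12.95
tool_pos: [0.557, -0.1925, 0.2419]
tool_rot: [-1.572, -0.001, 1.181]
force: [0.6, 0.8, -0.6]
grip_width: 0.0855
time: 13.15
tool_pos: [0.5793, -0.1229, 0.2415]
tool_rot: [-1.571, -0.001, 1.181]
force: [0.6, 1.0, -0.4]
grip_width: 0.0852
time: 13.35
tool_pos: [0.6018, -0.0533, 0.2414]
tool_rot: [-1.571, -0.001, 1.181]
force: [1.1, 0.3, -0.5]
grip_width: 0.0853
time: 13.75
tool_pos: [0.624, 0.0148, 0.241]
tool_rot: [-1.571, 0.0, 0.945]
force: [-0.4, 0.2, -0.1]
grip_width: 0.0855
off [-0.035  1.138 -0.01 ] tcp [0.624  0.0148 0.241 ] xax [ 0.586  0.81  -0.   ] yax [ 0. -0. -1.] z [-0.81   0.586 -0.   ]validation failed for argument at $...
```

```bash
python3 -m handwheel '{"offset":[[0,0,0],[0,0,0],[0,0,0],[0,0,0],[0,0,0]],"spin":[0.19,0.38,0.57,0.76,0.76]}'
python3 -m handwheel '{"offset":[[0,0,0]],"spin":[0]}'
python3 - <<'E'
from h import *
s,d=snap('wrist','w4.png'); snap('top','t4.png')
a=cv2.resize(cv2.imread('pics/t4.png')[150:290,270:500],None,fx=2.78,fy=2.78); a=a[:380]
cv2.imwrite('pics/c4.png',cv2.resize(np.vstack([cv2.imread('pics/w4.png')[180:],a[:,:640] if a.shape[1]>=640 else cv2.resize(a,(640,380))]),None,fx=.99,fy=.99)); cmd([.623,.012,.15])
E
```

```text
time: 14.25
tool_pos: [0.6237, 0.0128, 0.2411]
tool_rot: [-1.571, 0.0, 0.345]
force: [-0.0, 0.5, 0.5]
grip_width: 0.0855
time: 14.35
tool_pos: [0.6237, 0.0132, 0.2411]
tool_rot: [-1.571, -0.0, 0.353]
force: [-0.8, -0.7, -0.6]
grip_width: 0.0851
off [-0.016  1.139 -0.013] tcp [0.6238 0.0134 0.2411] xax [0.939 0.344 0.   ] yax [ 0.  0. -1.] z [-0.344  0.939  0.   ]
```

View pics/c4.png

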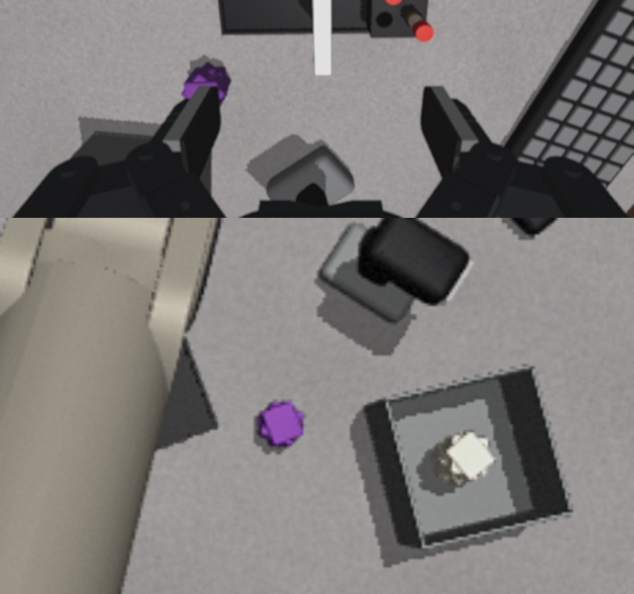

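Bar is vertical at column ≈322, so it is centred and parallel. In the bin, a white ball sits on another, below the rim. I'll measure the bar in the full wrist image.

Run:
```python
from h import *
im=cv2.imread('pics/w4.png'); g=im.min(2)[:, 290:355]
for y in range(0,265,20):
    x=np.nonzero(g[y]>185)[0]; print(y,(x.min()+290,x.max()+290) if len(x) else None,end=' ')
col=im[:,322].min(1); y=np.nonzero(col>185)[0]; print('\n',y.min(),y.max())
a,b=ray('w4',(322.5,y.min()),.13),ray('w4',(322.5,y.max()),.13); print(a,b,(a+b)/2,np.linalg.norm(a-b),np.degrees(np.arctan2(*(a-b)[:2][::-1])))
cmd([*((a+b)/2)[:2],.101])
```

```text
0 None 20 None 40 None 60 None 80 None 100 None 120 None 140 None 160 None 180 (np.int64(317), np.int64(333)) 200 (np.int64(317), np.int64(333)) 220 (np.int64(317), np.int64(333)) 240 (np.int64(318), np.int64(333)) 260 None 
 152 255
[0.6118012  0.04052747 0.13      ] [ 0.64054279 -0.03776086  0.13      ] [0.626172  0.0013833 0.13     ] 0.08339749574464372 110.15944225936478
off [-0.024  1.751 -0.151] tcp [0.6238 0.0134 0.2411] xax [0.939 0.344 0.   ] yax [ 0.  0. -1.] z [-0.344  0.939  0.   ]
```

```bash
python3 -m handwheel '{"offset":[[0,0.3,0],[0,0.6,0],[0,0.9,0],[0,0.9,0]],"spin":[0,0,0,0]}'
python3 -m handwheel '{"offset":[[0,0.3,0],[0,0.6,0],[0,0.86,0],[0,0.86,0],[0,0.86,0]],"spin":[0,0,0,0,0]}'
python3 -m handwheel '{"offset":[[0,0,0],[0,0,0],[0,0,0],[0,0,0],[0,0,0]],"spin":[0,0,0,0,0]}' -1 40
python3 -m handwheel '{"offset":[[0,0,0],[0,0,0],[0,0,0],[0,0,0],[0,0,0]],"spin":[0,0,0,0,0]}' -1 110
python3 - <<'E'
from h import *
s=state(); print(s['tool_pos'],s['tool_rot'],s['force'],s['wrist_torque'],s['grip_width'])
E
```

```text
time: 14.85
tool_pos: [0.6223, 0.0137, 0.1665]
tool_rot: [-1.57, 0.004, 0.35]
force: [-0.3, 0.1, 0.3]
grip_width: 0.0853
time: 15.35
tool_pos: [0.6244, 0.0135, 0.1014]
tool_rot: [-1.571, -0.001, 0.348]
force: [-0.5, -1.6, 0.9]
grip_width: 0.0856
time: 15.85
tool_pos: [0.624, 0.0139, 0.1004]
tool_rot: [-1.571, -0.0, 0.348]
force: [-6.6, -0.2, 13.9]
grip_width: 0.0135
time: 16.35
tool_pos: [0.6242, 0.0139, 0.1006]
tool_rot: [-1.571, -0.001, 0.348]
force: [-2.3, 0.8, 9.0]
grip_width: 0.0124
[0.62415723 0.01387004 0.10063114] [-1.57073120e+00 -5.99497169e-04  3.47728847e-01] [-2.27685804  0.7882941   8.97485587] [0.20101919 0.41059294 0.20423516] 0.012396730311557946
```

```bash
python3 -m handwheel '{"offset":[[0,-0.03,0],[0,-0.08,0],[0,-0.14,0],[0,-0.2,0],[0,-0.25,0]],"spin":[0,0,0,0,0]}'
python3 -m handwheel '{"offset":[[0,-0.02,0],[0,-0.02,0],[0,-0.02,0]],"spin":[0,0,0]}'
python3 - <<'E'
from h import *
s,d=snap('scene','s5.png'); im=cv2.imread('pics/s5.png')[150:300,220:420]; cv2.imwrite('pics/s5c.png',cv2.resize(im,None,fx=4,fy=4,interpolation=cv2.INTER_CUBIC))
print(s['tool_pos'],s['tool_rot'],s['force'],s['wrist_torque'],s['grip_width'])
E
```

```text
time: 16.85
tool_pos: [0.6239, 0.0138, 0.1206]
tool_rot: [-1.571, -0.0, 0.347]
force: [0.1, 0.7, -5.8]
grip_width: 0.0123
time: 17.15
tool_pos: [0.6238, 0.0139, 0.1216]
tool_rot: [-1.571, 0.0, 0.348]
force: [-0.1, -0.5, -4.1]
grip_width: 0.0124
[0.62376915 0.01387331 0.12160893] [-1.57071310e+00  1.93549490e-04  3.47517465e-01] [-0.14572056 -0.53732672 -4.05896863] [-0.04144755  0.07648925 -0.00140757] 0.012437042317465471
```

View pics/s5c.png

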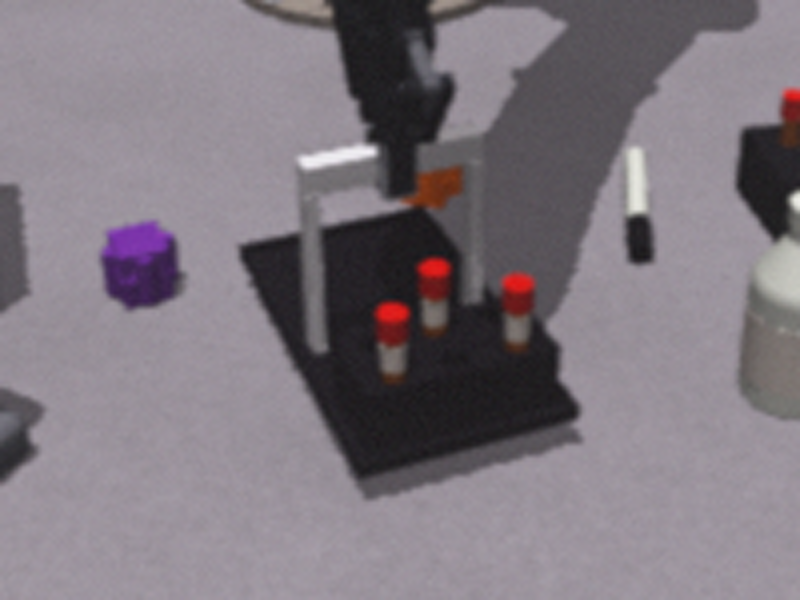

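The carrier is clear of the bench with its full weight of about 4 N on the wrist. It looks level and the three tubes are in place. Lifting the remaining 79 mm.

```bash
python3 -m handwheel '{"offset":[[0,-0.05,0],[0,-0.14,0],[0,-0.25,0],[0,-0.36,0],[0,-0.46,0]],"spin":[0,0,0,0,0]}'
python3 -m handwheel '{"offset":[[0,-0.12,0],[0,-0.24,0],[0,-0.36,0],[0,-0.46,0],[0,-0.52,0]],"spin":[0,0,0,0,0]}'
python3 -m handwheel '{"offset":[[0,0,0],[0,0,0],[0,0,0],[0,0,0],[0,0,0]],"spin":[0,0,0,0,0]}'
python3 -m handwheel '{"offset":[[0,0,0],[0,0,0],[0,0,0],[0,0,0],[0,0,0]],"spin":[0,0,0,0,0]}'
python3 - <<'E'
from h import *
snap('scene','s6.png'); s,d=snap('top','t6.png'); a=cv2.resize(cv2.imread('pics/s6.png')[120:300,120:440],(640,360)); b=cv2.resize(cv2.imread('pics/t6.png')[150:280,270:501],(640,230)); b=cv2.resize(cv2.imread('pics/t6.png')[180:280,270:537],(640,240)); cv2.imwrite('pics/f6.png',np.vstack([a,b])[:600])
print(s['time'],s['tool_pos'],s['tool_rot'],s['force'],s['wrist_torque'],s['grip_width'],np.abs(s['joint_vel']).max())
E
```

```text
time: 17.7
tool_pos: [0.6241, 0.0138, 0.1596]
tool_rot: [-1.571, -0.001, 0.347]
force: [0.9, -0.1, -5.3]
grip_width: 0.0121
time: 18.2
tool_pos: [0.6241, 0.0138, 0.201]
tool_rot: [-1.571, -0.001, 0.347]
force: [-0.3, -0.0, -5.1]
grip_width: 0.0124
time: 18.7
tool_pos: [0.6237, 0.0138, 0.1998]
tool_rot: [-1.571, 0.001, 0.347]
force: [-0.3, 0.2, -5.8]
grip_width: 0.0125
time: 19.2
tool_pos: [0.6239, 0.0138, 0.2001]
tool_rot: [-1.571, 0.0, 0.347]
force: [-0.1, 0.4, -4.7]
grip_width: 0.0123
19.25 [0.62388283 0.01379942 0.20011106] [-1.57079427e+00  1.44509032e-05  3.47383523e-01] [-0.41159241  0.30218022 -5.36909734] [-0.06278064  0.09128999 -0.0067355 ] 0.012566341000874033 0.002046400981128587
```

View pics/f6.png

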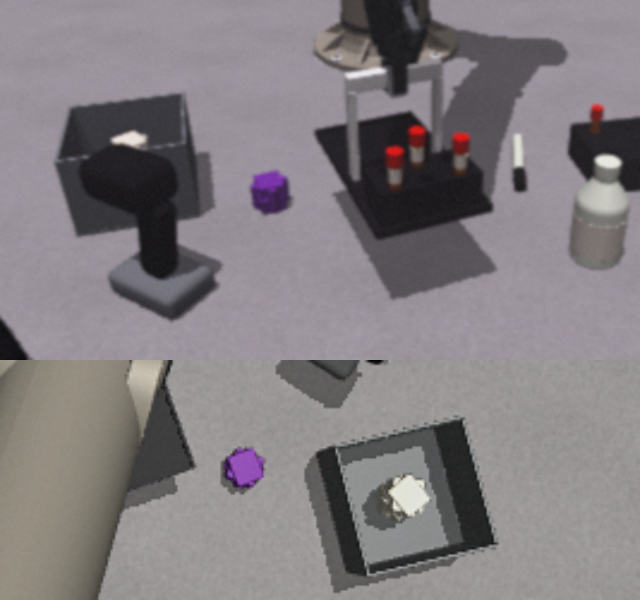

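Both balls are in the bin, one on the other and below the rim. The carrier is held level and steady about 10 cm up with its tubes seated.

```bash
python3 -c "
from cell import *
print(sign_off())"
```

```text
the job is handed in; nothing more can be done
None
```

Both paper balls are in the waste bin, and the gripper is holding the carrier by its handle about 10 cm up over its old place. I handed the job in at about 19 s of the 67 s.

- **Balls:** I put the bench ball in first, then the one from the carrier, with the carrier standing throughout. The last top and scene pictures show them stacked inside the bin, below the rim.
- **Carrier:** The tool had risen 99.5 mm from where it gripped. The grip is about 110 N on the bar, and the wrist reads about 5 N, roughly the carrier's weight. The arm is at rest and the tool is not tilted. The carrier looks level in the picture, though I did not measure its tilt. All three tubes are in their places.
- **Other things:** In the pictures the pen, bottle, scanner, rack and purple ball look unmoved. The arm hid the orange ball in the last views; it was last seen, partly covered, early in the lift.
- **Small disagreements:** The fingers read 12.4 mm on the 14 mm bar. The wrist force also showed an upward push of 9 to 14 N as the fingers closed, well below the limits. One spin call was refused for having six rows; nothing moved, and I sent it again with five.

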